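# Seat the comb of a finger-joint jig in its slotted bar and lock it

### The arm

A 7-joint arm with a two-finger parallel gripper is mounted at the origin on the work surface; the furniture and walls round the work are solid. World frame = base frame: x ahead of the robot, y to its left, z up, the work surface at z = 0. Lengths are in mm, angles in rad, forces in N, time in s.
With the tool pointing down it reaches from about 425 to 825 mm from the base axis. Payload 3.6 kg.
Tool frame: the origin (TCP) lies between the finger pads; the fingertips stand 19 mm ahead of it and the grasp point (between the pads) is the TCP; z points along the fingers, y is the line along which they close (so a half turn about z gives the same grasp; the last joint's range is limited). The gripper opens to 93 mm and grips with 3 to 60 N. Pads are 15 mm wide; open, the fingers measure 128 mm over their backs; the gripper's body (75 mm by 188 mm) begins 65 mm behind the grasp point.
Start: joints at [1.212, 0.615, -0.013, 1.423, 0.008, 1.103, -0.04], TCP at [212.359, -614.302, 237.64] pointing down, gripper open.
Joint ranges: [-3.12, 3.12], [-0.3, 2.06], [-1.34, 1.32], [0.26, 2.42], [-1.36, 4.5], [0.01, 1.98], [-2.84, 2.84]. Speed limits (rad/s): [2.79, 2.79, 3.14, 3.14, 3.14, 3.14, 3.14].

### API

Orientations are given as a unit quaternion [x, y, z, w].
In Python, from workcell import bot gives the robot as it stands.
- The arm moves only by the tool step_arm, never from a script. Its argument "series" is a list of rows, each a list of 7 numbers: the shift along the tool's x, y, z in units of 50 mm (1.0 is 50 mm), then the turn, a rotation vector about the tool's x, y, z in units of 6 degrees (1.0 is 6 degrees), then the closure, from 0 (fully open) to 1 (shut). In form: [[dx, dy, dz, wx, wy, wz, fingers], ...]. A call has 1 to 5 rows; each row shifts and turns the commanded pose from where the row before left it, along the tool's axes as they then stand; what a row does not reach is not made up. A row lasts 1/8 s, in which the tool goes at most 62.5 mm and 10.7 degrees, less where a joint would pass 70% of its speed; a pose out of reach is approached as far as the arm can. A call is refused whole if a number of a shift passes 1 or a number of a turn 1, either way. A call with a gripper value outside its range is refused whole. The fingers move at their own pace and stop on an object; "force" is the grip in N (left out, the last holds). Time passes only in rows, so rows that do not move let the fingers close. It gives the time, the measured TCP pose, the force, the opening and the grip force at its end, in the units of the state.
- bot.observe(): the state, without advancing time (a new reading comes with each control period).
- bot.get_image(name): name is "scene" or "side" or "wrist"; returns the picture (400x640x3 uint8, blue, green, red); there is no depth.
- bot.calibration(name): a dict with "K" (3x3 intrinsics, pixels), "R" (3x3) and "t" (3): a world point X has camera coordinates R X + t. Camera axes: x right, y down, z forward; pixel columns grow to the right and rows downward; lengths in mm; the calibration is good to about 2 mm. A picture is of the moment at which its call begins: read the wrist's pose just before it. calibration takes no time and is no camera call; for the wrist camera it gives the pose at the moment of the call.
- bot.hand_in(): hands the job in; it is judged then, once.
The state is a dict: "time_s": time; "q": joint angles; "joint_vel": joint speeds; "joint_efforts": joint torques, N m; "tool_pos": TCP position; "tcp_rot": TCP orientation; "ft_force": force on the tool from outside, world axes, zero at the start; "moment": the same for the moment, N m; "finger_gap": finger opening in mm; "grip_force": force on a finger pad.
Only numpy, scipy, OpenCV 4.12 (cv2) and the standard library are available. Lean on these libraries where they do the work, as an engineer would, in place of code of your own. Each camera call takes 0.05 s, during which the arm holds its last target. There are 200 camera calls.

### The job

Pick up the aluminium comb that stands on its teeth and lower it into the slotted steel bar of the finger-joint jig, so that all five teeth enter their five slots; feel for the slots gently, never forcing the comb, and keep hold of it until it is fully home with its back down on the bar. Then let go and swing the jig's keeper arm across over the back of the comb as far as it goes. Leave the other tools on the bench where they are.

Things in the scene. Friction and masses are not known exactly. Their poses are not given: they have to be found in the camera images.
- comb: loose aluminium comb, 0.18 to 0.31 kg, standing on its teeth. Origin: centre of its underside, level with the tooth tips; z up, y along its row of teeth. Five teeth at y = -56, -28, 0, 28, 56 mm, each 8 mm wide (y), 16 mm thick (x), 18 mm long, edges of the tips rounded to 1.5 mm. The back above them is 136 mm long (y), 16 mm thick, z = 18 to 34 mm. Same either way round
- comb_lug (a point): centre of the comb's grip lug: an upright block on the middle of the back, 44 mm long (y), 16 mm thick (x), z = 34 to 58 mm above the tooth tips; this point is at z = 46 mm
- jig: finger-joint jig screwed to the worktop: plywood board 110 (x) x 230 (y) x 18 mm; origin: centre of its underside, z up, y along the slotted bar on its middle. Low cheeks beside the bar, top at z = 30 mm. A comb fully home has its origin 26 mm above the jig's, its back down on the bar, teeth within the bar's width. Comb and jig may bear at most 40 N between them
- bar_nominal (a point): point fixed to the jig at x = y = 0, z = 44 mm: the top of the steel bar, 30 mm wide (x), 180 mm long (y). Five slots run across it, open at both ends in x, 10 mm wide (y), pitch 28 mm, 20 mm deep. THE BAR IS ADJUSTABLE and clamped anywhere from 13 mm toward -y to 13 mm toward +y of this point, which this pose does not tell; were it central, slots would lie at y = 0, +-28, +-56 mm
- keeper (a joint): turn of the keeper arm (rad) on its upright pivot: 0 = arm along the jig's +y, positive clockwise from above; starts at -0.4 to 0.3; 1.57 = along the jig's +x, across the comb's back; stop at 1.62. Stays where left, turns with about 1 N at the knob. The flat arm is 13 mm wide, 50 mm long, z = 62 to 68 mm of the jig, 2 mm above the back of a seated comb; a comb not home blocks it
- keeper_knob (a point): upright steel knob near the tip of the keeper arm, 10 mm across, 44 mm from the pivot axis, z = 68 to 92 mm of the jig; the point lies on its axis at z = 82 mm
- keeper_pivot (a point): the keeper's pivot axis, at x = -34, y = 46 mm of the jig, at the arm's height, z = 65 mm; a round post 13 mm across under the arm
- steel_offcut: short square-cut steel bar, 20 x 85 x 12 mm, lying on the worktop: a bystander, leave it alone
- spanner_13: steel spanner, 220 mm: bystander
- tape_measure: tape measure, 85 x 60 mm: bystander
- pliers_black: pliers with black handles, 185 mm: bystander
- tape_1: roll of masking tape, 100 mm across, 25 mm high: bystander
- drill_index: flat closed drill case, 100 x 170 x 39 mm: bystander
Things that resemble listed ones, but are neither listed nor needed, are in the scene too. There is more than one size of the comb; the job needs the larger.

How it is judged (in metres and radians):
On the way, in this order (a step that is already met when the one before it is completed fails the run):
1. the comb is picked up off the worktop by the gripper (height (world z) of comb above 0.05 m and contact force between the fingers and comb above 1 N), for 0.1 s.
2. the comb is fully home in the bar, all teeth in their slots, while still held (z of comb in the frame of jig between 0.023 and 0.029 m and x of comb in the frame of jig between -0.007 and 0.007 m and y of comb in the frame of jig between -0.017 and 0.017 m and angle between the z axis of comb and the z axis of jig, either way round below 0.06 rad and angle between the y axis of comb and the y axis of jig, either way round below 0.08 rad and contact force between the fingers and comb above 1 N), for 0.2 s.
3. the keeper arm is swung across over the seated comb (z of comb in the frame of jig between 0.023 and 0.029 m and x of comb in the frame of jig between -0.007 and 0.007 m and y of comb in the frame of jig between -0.017 and 0.017 m and angle between the z axis of comb and the z axis of jig, either way round below 0.06 rad and angle between the y axis of comb and the y axis of jig, either way round below 0.08 rad and value of joint keeper above 1.35 rad), for 0.2 s.
At the end, for the whole second after the job is handed in: the comb sits fully home and at rest in the slotted bar (its origin 23 to 29 mm above the jig's, within 7 mm of the bar's middle in x and 17 mm of the jig's in y, in line with it), and the keeper arm is turned to at least 1.35 rad, over the back of the comb (all of step 3 and linear speed of comb below 0.01 m/s); the robot touches nothing.
It fails at once if comb and jig are pressed together with more than 40 N (contact force between comb and jig above 40 N).
It fails at once if a bystander is shifted by more than 30 mm (distance of any of steel_offcut, spanner_13, tape_measure, pliers_black, tape_1, drill_index from where it was at the start of the episode above 0.03 m).
It also fails if it takes over 72 s, if anything falls off the work surface, if the arm or the gripper's body presses on something with over 40 N, if the wrist force passes 120 N, or if a joint passes its speed limit or range.

## Working session

There is one attempt and no reset: what is moved stays moved. The work goes in short steps, Python scripts to look and compute and a tool call to move; the robot and the scene stay as the last step left them, time stands still between calls to the robot, and variables do not carry over. Pictures are saved under pics/ and viewed, at most 10 in all, crops included, and the job is handed in when it is done.

Besides the shell and the picture viewer there is one more tool, called after "Call:" as name([rows], argument=value, ...), one row to a line, values as JSON. step_arm: Moves the arm, as the interface text tells. Its arguments: {"type":"object","properties":{"series":{"type":"array"},"force":{"type":"number"}},"required":["series"]}

```bash
mkdir -p pics; ls
cat > h.py <<'E'
import numpy as np,cv2
from workcell import bot
from scipy.spatial.transform import Rotation as Rn
def cast(c,u,v,z):
    K,R,t=[np.array(c[k],float) for k in("K","R","t")]
    d=R.T@np.linalg.inv(K)@[u,v,1.0]; o=-R.T@t
    return o+d*(z-o[2])/d[2]
def proj(c,X):
    K,R,t=[np.array(c[k],float) for k in("K","R","t")]
    p=K@(R@np.array(X,float)+t); return p[:2]/p[2]
def tool(X,s=None):
    s=s or bot.observe(); r=Rn.from_quat(s["tcp_rot"])
    return r.inv().apply(np.array(X)-np.array(s["tool_pos"]))
E
python3 - <<'E'
from h import *
s=bot.observe();print(s)
for n in("scene","side","wrist"):
    c=bot.calibration(n); im=bot.get_image(n); cv2.imwrite(f"pics/{n}0.png",im)
    print(n,c)
E
```

```text
pics
{'time_s': 0.0, 'q': array([ 1.21150865,  0.61590882, -0.01264262,  1.4249321 ,  0.00809558,
        1.10337809, -0.04038715]), 'joint_vel': array([-0.00039454,  0.00083267, -0.00180718,  0.00073467, -0.00105375,
       -0.00046736, -0.00105441]), 'joint_efforts': array([-4.41170314e-04, -4.58943987e+01,  2.08820393e-01, -1.65748250e+01,
       -6.11072453e-02,  2.04712164e-02,  2.21384726e-04]), 'tool_pos': array([ 212.11727093, -613.61433343,  236.47678517]), 'tcp_rot': array([ 9.86179433e-01,  1.65675788e-01, -2.22449543e-04, -1.26892603e-03]), 'ft_force': array([-0.11094087, -0.2265806 ,  1.18411273]), 'moment': array([ 0.0021712 , -0.04758179,  0.02427681]), 'grip_force': 0.0, 'finger_gap': 93.09301725750413}
scene {'K': array([[452.97929519,   0.        , 322.22716995],
       [  0.        , 452.97929519, 202.50375639],
       [  0.        ,   0.        ,   1.        ]]), 'R': array([[-0.77337079, -0.6339528 ,  0.00120835],
       [-0.48201635,  0.58678051, -0.65065265],
       [ 0.41177403, -0.5037782 , -0.75937453]]), 't': array([ 334.19848493,  251.03947163, 1021.84248775])}
side {'K': array([[387.45875888,   0.        , 317.80416627],
       [  0.        , 387.45875888, 200.32653261],
       [  0.        ,   0.        ,   1.        ]]), 'R': array([[ 0.91638758, -0.40024188,  0.00634319],
       [-0.22904057, -0.53727209, -0.81171369],
       [ 0.32828984,  0.7423915 , -0.5840211 ]]), 't': array([-401.27040048,  154.38949013, 1182.01380053])}
wrist {'K': array([[284.53253396,   0.        , 324.39779766],
       [  0.        , 284.53253396, 197.35892348],
       [  0.        ,   0.        ,   1.        ]]), 'R': array([[ 0.32666551, -0.94513663, -0.00252756],
       [-0.91580364, -0.31718607,  0.24636697],
       [-0.23365216, -0.07816484, -0.96917332]]), 't': array([-649.19059985,  -29.50310623,  390.62389761])}
```

View pics/scene0.png

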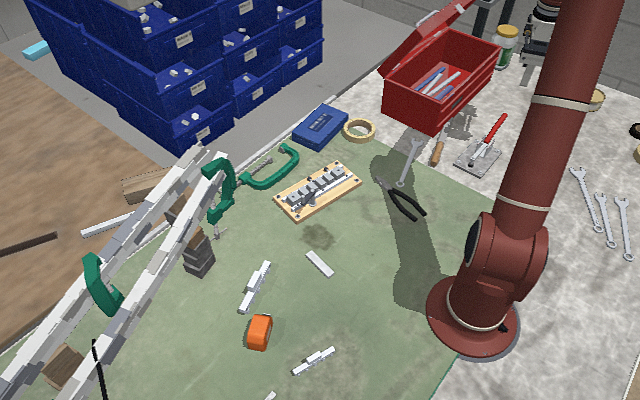

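View pics/side0.png

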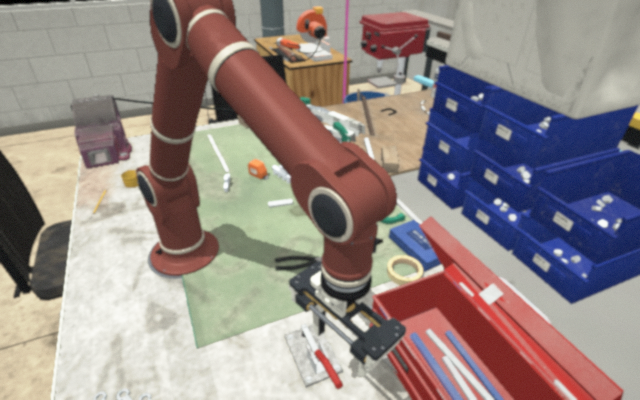

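The scene view shows the jig at (317,190), the offcut at (320,264), and two comb-like parts at (256,287) and (314,361). A sliver shows at (270,396). I'll enlarge the view and measure both combs.

Run:
```python
from h import *
im=cv2.imread("pics/scene0.png");c=bot.calibration("scene")
a=cv2.resize(im[245:400,225:355],None,fx=3.8,fy=3.8,interpolation=cv2.INTER_CUBIC)
b=cv2.resize(im[155:225,262:370],None,fx=5,fy=5,interpolation=cv2.INTER_CUBIC)
cv2.imwrite("pics/a.png",a[:590]);cv2.imwrite("pics/b.png",b)
for u,v in((268,263),(241,312),(335,350),(293,373),(317,190),(275,192),(333,163),(360,182),(299,221),(270,396),(320,264)):
    print(u,v,cast(c,u,v,18).round(0))
```

```text
268 263 [437. 199.  18.]
241 312 [395. 330.  18.]
335 350 [180. 266.  18.]
293 373 [216. 357.  18.]
317 190 [498. -57.  18.]
275 192 [582.  21.  18.]
333 163 [ 529. -168.   18.]
360 182 [ 424. -157.   18.]
299 221 [465.  55.  18.]
270 396 [221. 420.  18.]
320 264 [339. 122.  18.]
```

View pics/a.png

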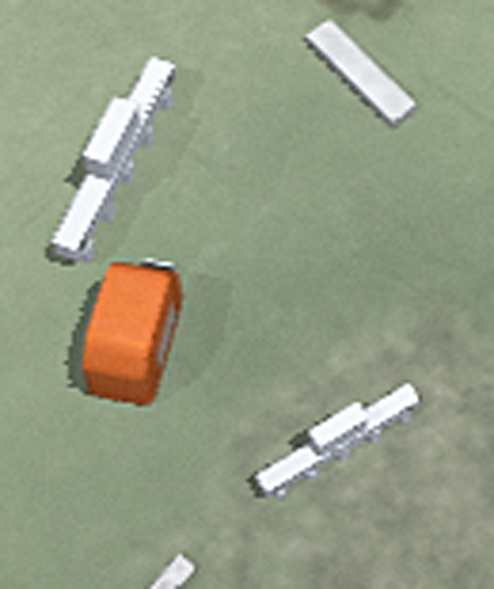

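View pics/b.png

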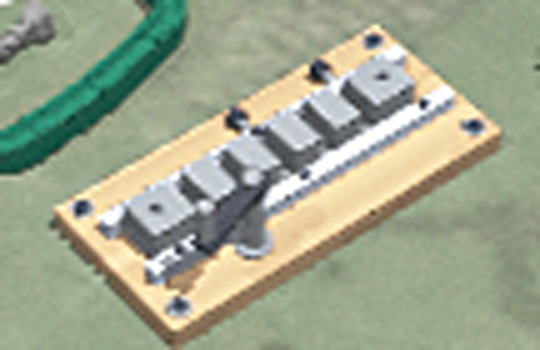

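Candidates are A at (254,287), about 137 mm long, and B at (314,361), about 98 mm long. A is the larger comb with five teeth and a lug, which fits the 136 mm back, and the crop confirms it. In crop b the slotted bar, the pivot (post at about (252,240), top at about (258,180)) and the knob at about (205,207) are all visible, so jig +y points to the lower left.

Run:
```python
from h import *
c=bot.calibration("scene")
fa=lambda x,y,z:cast(c,225+x/3.8,245+y/3.8,z)
fb=lambda x,y,z:cast(c,262+x/5,155+y/5,z)
e1,e2,l=fa(163,63,34),fa(66,246,34),fa(112,132,58)
d=e2-e1;print("comb",e1.round(),e2.round(),np.linalg.norm(d),((e1+e2)/2).round(1),l.round(1),np.degrees(np.arctan2(d[1],d[0])))
P=[fb(*p,18) for p in((55,212),(378,27),(503,135),(178,335))]
for i in range(4):
    d=P[i]-P[i-1];print(P[i].round(),np.linalg.norm(d).round(),np.degrees(np.arctan2(d[1],d[0])).round(1))
print(np.mean(P,0))
print(tool(np.array([480,-60,237])),np.linalg.norm(tool(np.array([480,-60,237]))))
```

```text
comb [432. 203.  34.] [389. 329.  34.] 132.99930205820667 [410.3 265.8  34. ] [409.3 266.7  58. ] 109.0744770966216
[572.  39.  18.] 109.0 -11.2
[ 526. -185.   18.] 228.0 -101.8
[ 419. -161.   18.] 109.0 167.6
[465.  60.  18.] 226.0 78.2
[495.53429057 -61.75393627  18.        ]
[ 434.07093833 -435.86363669    0.63069679] 615.1382666294013
```

```bash
cat >> h.py <<'E'
def plan(goal,yaw,n,close=0.0):
    "rows (tool-frame units) from the present pose to world goal, tool x at yaw deg, pointing straight down"
    s=bot.observe();r0=Rn.from_quat(s["tcp_rot"]);p0=np.array(s["tool_pos"])
    g=Rn.from_matrix(np.array([[np.cos(a:=np.radians(yaw)),np.sin(a),0],[np.sin(a),-np.cos(a),0],[0,0,-1]]).T.T)
    w=(r0.inv()*g).as_rotvec();step=(np.array(goal,float)-p0)/n
    for i in range(n):
        ri=r0*Rn.from_rotvec(w*i/n)
        print((np.r_[ri.inv().apply(step)/50,np.degrees(w)/n/6]).round(3).tolist()+[close])
E
python3 - <<'E'
from h import *
plan([485,-60,170],78.2,14)
E
```

```text
[0.627, -0.62, 0.097, -0.001, -0.001, -0.704, 0.0]
[0.671, -0.572, 0.096, -0.001, -0.001, -0.704, 0.0]
[0.711, -0.521, 0.096, -0.001, -0.001, -0.704, 0.0]
[0.748, -0.468, 0.096, -0.001, -0.001, -0.704, 0.0]
[0.78, -0.411, 0.096, -0.001, -0.001, -0.704, 0.0]
[0.808, -0.353, 0.096, -0.001, -0.001, -0.704, 0.0]
[0.832, -0.292, 0.096, -0.001, -0.001, -0.704, 0.0]
[0.851, -0.23, 0.096, -0.001, -0.001, -0.704, 0.0]
[0.866, -0.167, 0.096, -0.001, -0.001, -0.704, 0.0]
[0.876, -0.103, 0.096, -0.001, -0.001, -0.704, 0.0]
[0.881, -0.038, 0.096, -0.001, -0.001, -0.704, 0.0]
[0.881, 0.027, 0.096, -0.001, -0.001, -0.704, 0.0]
[0.877, 0.092, 0.095, -0.001, -0.001, -0.704, 0.0]
[0.868, 0.156, 0.095, -0.001, -0.001, -0.704, 0.0]
```

Call:
step_arm([
  [0.63, -0.62, 0.1, 0, 0, -0.7, 0],
  [0.67, -0.57, 0.1, 0, 0, -0.7, 0],
  [0.71, -0.52, 0.1, 0, 0, -0.7, 0],
  [0.75, -0.47, 0.1, 0, 0, -0.7, 0],
  [0.78, -0.41, 0.1, 0, 0, -0.7, 0],
])

```text
time_s: 0.78
tool_pos: [310.6, -415.2, 212.4]
tcp_rot: [0.939, 0.344, 0.0, -0.0]
ft_force: [-0.1, -0.3, 0.6]
finger_gap: 93.3
grip_force: 0.0
```

Call:
step_arm([
  [0.81, -0.35, 0.1, 0, 0, -0.7, 0],
  [0.83, -0.29, 0.1, 0, 0, -0.7, 0],
  [0.85, -0.23, 0.1, 0, 0, -0.7, 0],
  [0.87, -0.17, 0.1, 0, 0, -0.7, 0],
  [0.88, -0.1, 0.1, 0, 0, -0.7, 0],
])

```text
time_s: 1.4
tool_pos: [409.0, -217.9, 187.5]
tcp_rot: [0.861, 0.509, 0.0, 0.0]
ft_force: [0.1, -0.7, 0.7]
finger_gap: 93.1
grip_force: 0.0
```

Call:
step_arm([
  [0.88, -0.04, 0.1, 0, 0, -0.7, 0],
  [0.88, 0.03, 0.1, 0, 0, -0.7, 0],
  [0.88, 0.09, 0.1, 0, 0, -0.7, 0],
  [0.87, 0.16, 0.1, 0, 0, -0.7, 0],
  [0, 0, 0, 0, 0, 0, 0],
])

```text
time_s: 2.02
tool_pos: [488.6, -57.0, 167.4]
tcp_rot: [0.775, 0.631, 0.001, -0.001]
ft_force: [-0.4, -0.4, 0.1]
finger_gap: 93.4
grip_force: 0.0
```

Run:
```python
from h import *
c=bot.calibration("wrist");im=bot.get_image("wrist");np.savez("w1.npz",**c);cv2.imwrite("pics/w1.png",im)
s=bot.observe();print(s["tool_pos"],s["tcp_rot"])
a=np.radians(-11.8)
for x,y,z in((0,0,44),(55,115,18),(-55,-115,18),(-55,115,18),(0,90,44),(0,-90,44),(-34,46,68)):
    print((x,y,z),proj(c,[495.5+x*np.cos(a)-y*np.sin(a),-61.8+x*np.sin(a)+y*np.cos(a),z]).round())
```

```text
[487.5760264  -59.66183005 167.37008203] [ 7.76823582e-01  6.29718119e-01 -2.99582399e-05 -4.59691464e-04]
(0, 0, 44) [332. 200.]
(55, 115, 18) [389.  79.]
(-55, -115, 18) [284. 289.]
(-55, 115, 18) [276.  79.]
(0, 90, 44) [333. 104.]
(0, -90, 44) [332. 282.]
(-34, 46, 68) [294. 155.]
```

View pics/w1.png

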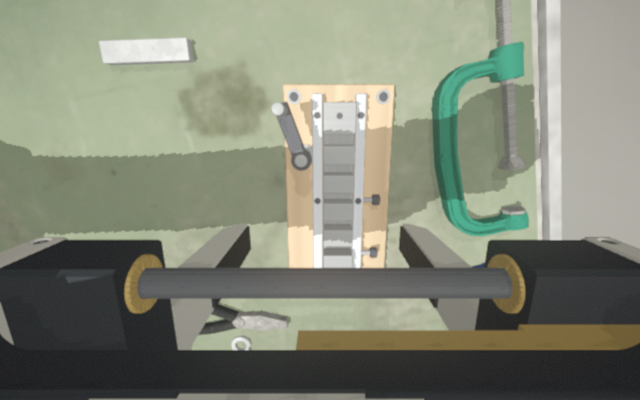

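The wrist view shows the jig board, with its far corners at (284,85) and (395,85), and the bar between rows 101 and 268 around column 340. The keeper pivot is at (300,160) and the knob at about (280,107). Next I'll measure edges and the slot profile.

Run:
```python
from h import *
im=cv2.imread("pics/w1.png");c=dict(np.load("w1.npz"))
hsv=cv2.cvtColor(im,cv2.COLOR_BGR2HSV)
m=((hsv[...,0]>8)&(hsv[...,0]<24)&(hsv[...,1]>60)).astype(np.uint8);m[:80]=0;m[235:]=0;m[:,:260]=0;m[:,410:]=0
L=[];Rr=[]
for v in range(92,230,2):
    x=np.flatnonzero(m[v]); 
    if len(x)>5:L.append((x[0],v));Rr.append((x[-1]+1,v))
T=[(u,np.flatnonzero(m[:,u])[0]) for u in range(292,390,2) if m[:,u].any()]
out=[]
for n,p in(("L",L),("R",Rr),("T",T)):
    X=np.array([cast(c,*q,18)[:2] for q in p]);vx,vy,x0,y0=cv2.fitLine(X.astype(np.float32),cv2.DIST_HUBER,0,.01,.01).ravel()
    print(n,np.degrees(np.arctan2(vy,vx)).round(2),(x0,y0));out.append((vx,vy,x0,y0))
g=cv2.cvtColor(im,cv2.COLOR_BGR2GRAY)
print([(v,int(g[v,334:346].mean())) for v in range(90,268)])
```

```text
L 77.13 (np.float32(452.96832), np.float32(-30.762556))
R 78.16 (np.float32(562.23047), np.float32(-40.440483))
T -11.71 (np.float32(524.03735), np.float32(43.81632))
[(90, 237), (91, 237), (92, 237), (93, 237), (94, 237), (95, 237), (96, 237), (97, 237), (98, 237), (99, 236), (100, 227), (101, 208), (102, 200), (103, 214), (104, 221), (105, 221), (106, 219), (107, 218), (108, 218), (109, 220), (110, 221), (111, 218), (112, 211), (113, 197), (114, 185), (115, 181), (116, 179), (117, 185), (118, 199), (119, 213), (120, 219), (121, 221), (122, 222), (123, 221), (124, 220), (125, 218), (126, 218), (127, 219), (128, 218), (129, 209), (130, 189), (131, 170), (132, 164), (133, 161), (134, 154), (135, 155), (136, 157), (137, 157), (138, 157), (139, 157), (140, 156), (141, 157), (142, 156), (143, 153), (144, 143), (145, 140), (146, 157), (147, 167), (148, 166), (149, 165), (150, 165), (151, 164), (152, 164), (153, 163), (154, 163), (155, 163), (156, 163), (157, 163), (158, 163), (159, 163), (160, 162), (161, 163), (162, 162), (163, 159), (164, 153), (165, 150), (166, 151), (167, 152), (168, 
[... 493 characters left out ...]
59), (210, 159), (211, 159), (212, 159), (213, 160), (214, 160), (215, 160), (216, 159), (217, 160), (218, 160), (219, 159), (220, 156), (221, 152), (222, 151), (223, 143), (224, 128), (225, 124), (226, 126), (227, 126), (228, 127), (229, 133), (230, 150), (231, 160), (232, 162), (233, 160), (234, 160), (235, 160), (236, 159), (237, 159), (238, 159), (239, 165), (240, 180), (241, 200), (242, 209), (243, 214), (244, 215), (245, 207), (246, 181), (247, 150), (248, 128), (249, 121), (250, 123), (251, 125), (252, 125), (253, 125), (254, 131), (255, 162), (256, 200), (257, 211), (258, 212), (259, 210), (260, 209), (261, 210), (262, 211), (263, 210), (264, 211), (265, 211), (266, 204), (267, 176)]
```

```bash
cat > jig.py <<'E'
from h import *
yaw=78.2;ey=np.array([np.cos(np.radians(yaw)),np.sin(np.radians(yaw))]);ex=np.array([ey[1],-ey[0]])
Rp=np.array([562.23,-40.44]);Lp=np.array([452.97,-30.76]);Tp=np.array([524.04,43.82])
O=ex*((Rp@ex)-55)+ey*((Tp@ey)-115)
def J(X): d=np.array(X)[:2]-O; return np.array([d@ex,d@ey])
def W(x,y,z): return np.r_[O+ex*x+ey*y,z]
E
python3 - <<'E'
from jig import *
c=dict(np.load("w1.npz"))
print("O",O,"width",(Rp-Lp)@ex)
E=[130,145.7,163.5,175.2,192.3,203.5,220.3,229.8,246,255.2]
y=[J(cast(c,340,v,44))[1] for v in E];print(np.round(y,1),np.diff(y).round(1))
print("slot centres",[(y[i]+y[i+1])/2 for i in range(0,10,2)])
print("bar end",J(cast(c,340,101.5,44)),"bar x edges",J(cast(c,324,160,44)),J(cast(c,355,160,44)))
print("pivot",J(cast(c,300.5,160,70)),"knob",J(cast(c,280,107,92)))
E
```

```text
O [500.14489872 -68.67076984] width 108.93057267793021
[ 72.4  58.1  41.3  30.   13.1   1.8 -15.7 -25.8 -43.5 -53.7] [-14.4 -16.7 -11.3 -16.9 -11.4 -17.5 -10.1 -17.6 -10.3]
slot centres [np.float64(65.23727488659239), np.float64(35.666039028888015), np.float64(7.429678421048965), np.float64(-20.765076106867955), np.float64(-48.59558004131216)]
bar end [ 0.26619189 97.55021912] bar x edges [-14.16378567  44.61669853] [15.32632811 44.66805438]
pivot [-34.32538299  47.57944414] knob [-47.08365916  89.7287508 ]
```

Run:
```python
from h import *
plan([410,258,150],109,9)
```

```text
[0.655, -0.315, 0.039, -0.001, -0.001, -0.573, 0.0]
[0.673, -0.275, 0.039, -0.001, -0.001, -0.573, 0.0]
[0.688, -0.234, 0.039, -0.001, -0.001, -0.573, 0.0]
[0.701, -0.192, 0.039, -0.001, -0.001, -0.573, 0.0]
[0.711, -0.15, 0.039, -0.001, -0.001, -0.573, 0.0]
[0.719, -0.107, 0.039, -0.001, -0.001, -0.573, 0.0]
[0.724, -0.064, 0.039, -0.001, -0.001, -0.573, 0.0]
[0.726, -0.02, 0.039, -0.001, -0.001, -0.573, 0.0]
[0.726, 0.023, 0.039, -0.001, -0.001, -0.573, 0.0]
```

Call:
step_arm([
  [0.66, -0.32, 0.04, 0, 0, -0.57, 0],
  [0.67, -0.28, 0.04, 0, 0, -0.57, 0],
  [0.69, -0.23, 0.04, 0, 0, -0.57, 0],
  [0.7, -0.19, 0.04, 0, 0, -0.57, 0],
  [0.71, -0.15, 0.04, 0, 0, -0.57, 0],
])

```text
time_s: 2.7
tool_pos: [444.6, 114.6, 157.7]
tcp_rot: [0.676, 0.736, -0.001, 0.0]
ft_force: [0.4, 0.4, -0.5]
finger_gap: 92.7
grip_force: 0.0
```

Call:
step_arm([
  [0.72, -0.11, 0.04, 0, 0, -0.57, 0],
  [0.72, -0.06, 0.04, 0, 0, -0.57, 0],
  [0.73, -0.02, 0.04, 0, 0, -0.57, 0],
  [0.73, 0.02, 0.04, 0, 0, -0.57, 0],
  [0, 0, 0, 0, 0, 0, 0],
])

```text
time_s: 3.32
tool_pos: [410.5, 258.7, 149.8]
tcp_rot: [0.582, 0.813, 0.0, -0.0]
ft_force: [0.8, -0.0, 0.1]
finger_gap: 93.1
grip_force: 0.0
```

Run:
```python
from h import *
c=bot.calibration("wrist");im=bot.get_image("wrist");np.savez("w2.npz",**c);cv2.imwrite("pics/w2.png",im)
s=bot.observe();print(s["tool_pos"],s["tcp_rot"])
```

```text
[411.04236077 256.54908517 149.58301474] [ 5.83347640e-01  8.12222419e-01 -4.62072151e-04  2.43286934e-04]
```

View pics/w2.png

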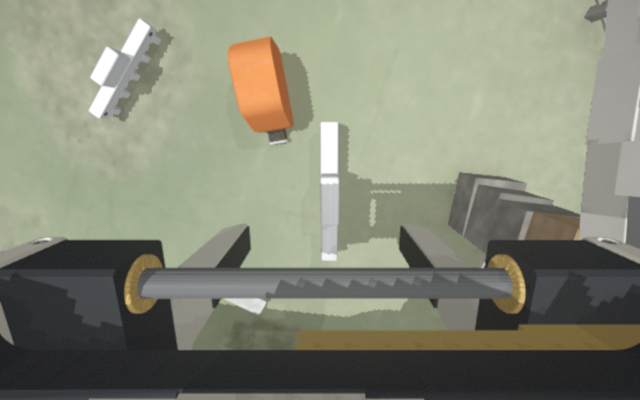

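The comb stands between the fingers, columns 320–338, with its back from row 122 to about row 260 and the lug starting at row 178. I'll measure its edges.

Run:
```python
from h import *
c=dict(np.load("w2.npz"));im=cv2.imread("pics/w2.png");g=cv2.cvtColor(im,cv2.COLOR_BGR2GRAY).astype(int)
for v in(126,135,145,155,165,172,190,205,220,240,250,256): print(v,g[v,314:344].tolist())
print([(v,g[v,325:335].mean().round()) for v in list(range(118,127))+list(range(170,184))+list(range(222,264))])
hsv=cv2.cvtColor(im,cv2.COLOR_BGR2HSV)
def edges(v):
    w=np.flatnonzero((hsv[v,310:350,1]<20)&(g[v,310:350]>165))+310
    return w[0],w[-1]+1
for z,vs in((34,range(126,172,3)),(58,range(184,220,3))):
    M=np.array([cast(c,np.mean(edges(v)),v,z)[:2] for v in vs]);l=cv2.fitLine(M.astype(np.float32),cv2.DIST_HUBER,0,.01,.01).ravel()
    print(z,np.degrees(np.arctan2(l[1],l[0])),l,M[0],M[-1],[edges(v) for v in vs][:3])
print("far end",cast(c,329,122,34))
```

```text
126 [181, 181, 180, 181, 182, 185, 212, 249, 255, 255, 255, 255, 255, 255, 255, 255, 255, 255, 255, 255, 255, 255, 255, 229, 168, 135, 136, 135, 137, 137]
135 [174, 173, 174, 175, 173, 175, 204, 247, 255, 255, 255, 255, 255, 255, 255, 255, 255, 255, 255, 255, 255, 255, 255, 226, 169, 136, 139, 137, 139, 139]
145 [176, 175, 175, 176, 175, 175, 199, 243, 255, 255, 255, 255, 255, 255, 255, 255, 255, 255, 255, 255, 255, 255, 253, 224, 165, 136, 136, 139, 140, 140]
155 [174, 174, 175, 175, 175, 175, 198, 242, 255, 255, 255, 255, 255, 255, 255, 255, 255, 255, 255, 255, 255, 255, 252, 222, 164, 138, 139, 141, 140, 138]
165 [175, 175, 174, 174, 174, 175, 201, 245, 255, 255, 255, 255, 255, 255, 255, 255, 255, 255, 255, 255, 255, 255, 251, 218, 162, 135, 137, 137, 137, 139]
172 [175, 176, 175, 174, 173, 173, 197, 238, 252, 251, 250, 251, 251, 251, 251, 250, 249, 247, 246, 246, 247, 247, 240, 208, 156, 137, 138, 138, 138, 139]
190 [176, 176, 178, 177, 177, 172, 165, 177, 192, 196, 196, 197, 197, 196, 198, 200, 200, 199, 197, 196, 197, 198, 199, 193, 180, 150, 136, 137, 138, 139]
205 [179, 179, 
[... 2255 characters left out ...]
at64(245.0)), (257, np.float64(244.0)), (258, np.float64(244.0)), (259, np.float64(238.0)), (260, np.float64(217.0)), (261, np.float64(189.0)), (262, np.float64(179.0)), (263, np.float64(180.0))]
34 -71.77331 [ 3.1277743e-01 -9.4982642e-01  3.9859802e+02  3.0648569e+02] [393.03039081 323.31535934] [405.88352709 284.66776273] [(np.int64(320), np.int64(339)), (np.int64(320), np.int64(339)), (np.int64(320), np.int64(339))]
58 -70.92321 [ 3.2683498e-01 -9.4508141e-01  4.1440302e+02  2.6153476e+02] [408.39619163 277.59214491] [418.51018172 249.65822197] [(np.int64(320), np.int64(339)), (np.int64(321), np.int64(339)), (np.int64(321), np.int64(339))]
far end [391.47293132 326.45407629  34.        ]
```

Run:
```python
from h import *
c=dict(np.load("w2.npz"))
a,b=cast(c,329.2,121.6,34),cast(c,329,260.5,34)
d=a-b;print(a,b,np.linalg.norm(d),(a+b)/2,np.degrees(np.arctan2(d[1],d[0])))
p,q=cast(c,329.3,177,58),cast(c,329.4,225,58);print(p,q,np.linalg.norm(p-q),(p+q)/2)
m=(a+b)/2
plan([m[0],m[1],46],108.5,3)
```

```text
[391.52953683 326.83890432  34.        ] [435.61912556 198.44363555  34.        ] 135.75432543803018 [413.5743312  262.64126993  34.        ] 108.95193403675275
[406.24953034 283.28583572  58.        ] [420.44587089 242.42778898  58.        ] 43.254087298974795 [413.34770061 262.85681235  58.        ]
[0.034, 0.029, 0.691, -0.001, 0.003, 0.007, 0.0]
[0.034, 0.029, 0.691, -0.001, 0.003, 0.007, 0.0]
[0.033, 0.029, 0.691, -0.001, 0.003, 0.007, 0.0]
```

Call:
step_arm([
  [0.03, 0.03, 0.69, 0, 0, 0, 0],
  [0.03, 0.03, 0.69, 0, 0, 0, 0],
  [0.03, 0.03, 0.69, 0, 0, -0.03, 0],
  [0, 0, 0, 0, 0, 0, 0],
])

```text
time_s: 3.88
tool_pos: [413.4, 259.6, 44.5]
tcp_rot: [0.583, 0.812, -0.003, -0.0]
ft_force: [0.6, 0.4, -0.0]
finger_gap: 92.7
grip_force: 0.0
```

Call:
step_arm([
  [0, 0, 0, 0, 0, 0, 1],
  [0, 0, 0, 0, 0, 0, 1],
  [0, 0, 0, 0, 0, 0, 1],
  [0, 0, 0, 0, 0, 0, 1],
  [0, 0, 0, 0, 0, 0, 1],
], force=25)

```text
time_s: 4.5
tool_pos: [413.9, 263.0, 46.4]
tcp_rot: [0.582, 0.813, 0.0, 0.0]
ft_force: [-0.8, -0.6, 0.5]
finger_gap: 47.6
grip_force: 0.0
```

Call:
step_arm([
  [0, 0, 0, 0, 0, 0, 1],
  [0, 0, 0, 0, 0, 0, 1],
  [0, 0, 0, 0, 0, 0, 1],
])

```text
time_s: 4.88
tool_pos: [413.7, 263.0, 46.2]
tcp_rot: [0.582, 0.813, -0.0, -0.0]
ft_force: [0.6, -0.1, 0.8]
finger_gap: 17.8
grip_force: 0.0
```

Call:
step_arm([
  [0, 0, 0, 0, 0, 0, 1],
  [0, 0, 0, 0, 0, 0, 1],
  [0, 0, 0, 0, 0, 0, 1],
])

```text
time_s: 5.25
tool_pos: [413.8, 263.0, 46.2]
tcp_rot: [0.582, 0.813, 0.0, -0.0]
ft_force: [-0.1, 0.8, -0.4]
finger_gap: 16.1
grip_force: 25.0
```

Call:
step_arm([
  [0, 0, -0.2, 0, 0, 0, 1],
  [0, 0, -0.5, 0, 0, 0, 1],
  [0, 0, -0.6, 0, 0, 0, 1],
  [0, 0, -0.6, 0, 0, 0, 1],
  [0, 0, 0, 0, 0, 0, 1],
])

```text
time_s: 5.88
tool_pos: [414.9, 263.8, 143.3]
tcp_rot: [0.582, 0.813, 0.002, 0.001]
ft_force: [-0.5, 0.6, -3.0]
finger_gap: 15.7
grip_force: 25.0
```

Run:
```python
from jig import *
s=bot.observe();print(s["tool_pos"],s["ft_force"],s["moment"],s["finger_gap"],s["grip_force"])
g=W(0,7.4,150);print(g)
plan(g,78.2,9,1)
c=bot.calibration("wrist");im=bot.get_image("wrist");np.savez("w3.npz",**c);cv2.imwrite("pics/w3.png",im)
```

```text
[414.85274173 263.75206215 143.25322223] [-0.47631305  0.58419087 -3.00143364] [-0.02072821 -0.12648571  0.00743863] 15.727965495379571 24.992006309330463
[501.6581695  -61.42715116 150.        ]
[-0.746, -0.05, -0.016, 0.005, -0.003, 0.567, 1]
[-0.748, -0.006, -0.016, 0.005, -0.003, 0.567, 1]
[-0.747, 0.038, -0.016, 0.005, -0.003, 0.567, 1]
[-0.743, 0.083, -0.016, 0.005, -0.003, 0.567, 1]
[-0.737, 0.127, -0.015, 0.005, -0.003, 0.567, 1]
[-0.728, 0.17, -0.015, 0.005, -0.003, 0.567, 1]
[-0.717, 0.213, -0.015, 0.005, -0.003, 0.567, 1]
[-0.703, 0.255, -0.015, 0.005, -0.003, 0.567, 1]
[-0.687, 0.296, -0.015, 0.005, -0.003, 0.567, 1]
```

Run:
```python
from h import *
c=dict(np.load("w3.npz"));im=cv2.imread("pics/w3.png");g=cv2.cvtColor(im,cv2.COLOR_BGR2GRAY).astype(int)
P=g[:,325:333].mean(1).round().astype(int)
print(list(enumerate(P))[90:268])
```

```text
[(90, np.int64(189)), (91, np.int64(190)), (92, np.int64(190)), (93, np.int64(190)), (94, np.int64(190)), (95, np.int64(190)), (96, np.int64(190)), (97, np.int64(191)), (98, np.int64(191)), (99, np.int64(192)), (100, np.int64(192)), (101, np.int64(191)), (102, np.int64(192)), (103, np.int64(192)), (104, np.int64(193)), (105, np.int64(193)), (106, np.int64(193)), (107, np.int64(193)), (108, np.int64(194)), (109, np.int64(194)), (110, np.int64(194)), (111, np.int64(194)), (112, np.int64(194)), (113, np.int64(194)), (114, np.int64(194)), (115, np.int64(194)), (116, np.int64(194)), (117, np.int64(194)), (118, np.int64(194)), (119, np.int64(194)), (120, np.int64(194)), (121, np.int64(194)), (122, np.int64(194)), (123, np.int64(198)), (124, np.int64(218)), (125, np.int64(248)), (126, np.int64(255)), (127, np.int64(255)), (128, np.int64(255)), (129, np.int64(255)), (130, np.int64(255)), (131, np.int64(255)), (132, np.int64(255)), (133, np.int64(255)), (134, np.int64(255)), (135, np.int64(255)), (136, np.int64(255)), (137, np.int64(255)), (138, np.int64(255)), (139, np.int64(255)), (140, np.
[... 2106 characters left out ...]
6, np.int64(204)), (237, np.int64(204)), (238, np.int64(204)), (239, np.int64(204)), (240, np.int64(203)), (241, np.int64(204)), (242, np.int64(203)), (243, np.int64(203)), (244, np.int64(204)), (245, np.int64(203)), (246, np.int64(203)), (247, np.int64(203)), (248, np.int64(203)), (249, np.int64(203)), (250, np.int64(203)), (251, np.int64(203)), (252, np.int64(203)), (253, np.int64(203)), (254, np.int64(203)), (255, np.int64(203)), (256, np.int64(202)), (257, np.int64(202)), (258, np.int64(199)), (259, np.int64(194)), (260, np.int64(190)), (261, np.int64(190)), (262, np.int64(189)), (263, np.int64(190)), (264, np.int64(190)), (265, np.int64(190)), (266, np.int64(184)), (267, np.int64(159))]
```

Call:
step_arm([
  [-0.75, -0.05, 0, 0, 0, 0.57, 1],
  [-0.75, 0, 0, 0, 0, 0.57, 1],
  [-0.75, 0.04, 0, 0, 0, 0.57, 1],
  [-0.74, 0.08, 0, 0, 0, 0.57, 1],
  [-0.74, 0.13, 0, 0, 0, 0.57, 1],
])

```text
time_s: 6.55
tool_pos: [461.6, 80.4, 139.8]
tcp_rot: [0.697, 0.717, -0.001, -0.001]
ft_force: [-0.3, -0.1, -1.8]
finger_gap: 15.8
grip_force: 25.0
```

Call:
step_arm([
  [-0.73, 0.17, 0, 0, 0, 0.57, 1],
  [-0.72, 0.21, 0, 0, 0, 0.57, 1],
  [-0.7, 0.26, 0, 0, 0, 0.57, 1],
  [-0.69, 0.3, 0, 0, 0, 0.57, 1],
  [0, 0, 0, 0, 0, 0, 1],
])

```text
time_s: 7.18
tool_pos: [500.3, -67.1, 139.4]
tcp_rot: [0.779, 0.627, -0.002, -0.0]
ft_force: [-0.1, 0.5, -2.7]
finger_gap: 15.9
grip_force: 25.0
```

Run:
```python
from jig import *
c=dict(np.load("w3.npz"))
s=bot.observe();print(s["tool_pos"],s["tcp_rot"])
# comb far/near end at grasp height check (w3: tcp 414.85,263.75,143.25)
for v in(124.2,259.5): 
    p=cast(c,329,v,143.25-12.3); d=p-[414.85,263.75,0]; print(d[:2]@[np.cos(np.radians(108.7)),np.sin(np.radians(108.7))])
plan(W(0,7.4,96),78.2,2,1)
```

```text
[500.34613307 -67.14876131 139.39904855] [ 7.79073565e-01  6.26929592e-01 -1.90998121e-03 -1.36926322e-04]
67.80384657600597
-12.597199063254159
[0.06, 0.002, 0.434, -0.013, 0.013, -0.046, 1]
[0.059, 0.001, 0.434, -0.013, 0.013, -0.046, 1]
```

Call:
step_arm([
  [0, 0, 0, 0, 0, 0, 1],
  [0, 0, 0, 0, 0, 0, 1],
])

```text
time_s: 7.42
tool_pos: [500.4, -61.3, 140.7]
tcp_rot: [0.776, 0.631, -0.0, -0.001]
ft_force: [-0.0, 0.7, -2.9]
finger_gap: 15.8
grip_force: 25.0
```

Run:
```python
from jig import *
s=bot.observe();print(s["tool_pos"],s["tcp_rot"],s["ft_force"],s["moment"])
plan(W(0,7.4,96),78.2,2,1)
```

```text
[500.42737646 -61.32913512 140.68873014] [ 7.75976929e-01  6.30760683e-01 -2.46685204e-04 -8.40056259e-04] [-0.02160776  0.70659527 -2.90590268] [ 0.02220792 -0.08642329 -0.00286927]
[0.001, 0.013, 0.447, -0.008, -0.003, 0.001, 1]
[0.001, 0.013, 0.447, -0.008, -0.003, 0.001, 1]
```

Call:
step_arm([
  [0, 0.01, 0.43, 0, 0, 0, 1],
  [0, 0.01, 0.43, 0, 0, 0, 1],
  [0, 0, 0, 0, 0, 0, 1],
  [0, 0, 0, 0, 0, 0, 1],
])

```text
time_s: 7.92
tool_pos: [502.5, -62.4, 98.8]
tcp_rot: [0.776, 0.63, 0.0, 0.0]
ft_force: [-0.1, 0.2, -2.5]
finger_gap: 16.0
grip_force: 25.0
```

Call:
step_arm([
  [0, 0, 0.04, 0, 0, 0, 1],
  [0, 0, 0.04, 0, 0, 0, 1],
  [0, 0, 0.02, 0, 0, 0, 1],
  [0, 0, 0, 0, 0, 0, 1],
])

```text
time_s: 8.43
tool_pos: [502.0, -63.2, 93.2]
tcp_rot: [0.777, 0.63, -0.0, -0.0]
ft_force: [-0.6, 0.7, -2.7]
finger_gap: 15.9
grip_force: 25.0
```

Run:
```python
from jig import *
s=bot.observe();print(s["tool_pos"],s["tcp_rot"],J(s["tool_pos"]),s["ft_force"],s["moment"])
c=bot.calibration("wrist");im=bot.get_image("wrist");np.savez("w4.npz",**c)
cv2.imwrite("pics/w4.png",cv2.resize(im[60:270,250:430],None,fx=2.8,fy=2.8,interpolation=cv2.INTER_CUBIC))
```

```text
[502.04357374 -63.15927359  93.18046121] [ 7.76893990e-01  6.29631422e-01 -3.62922243e-06 -3.10234055e-05] [0.73147184 5.78329548] [-0.6130873   0.66521577 -2.71281487] [-0.07532105 -0.09505431  0.03265442]
```

View pics/w4.png

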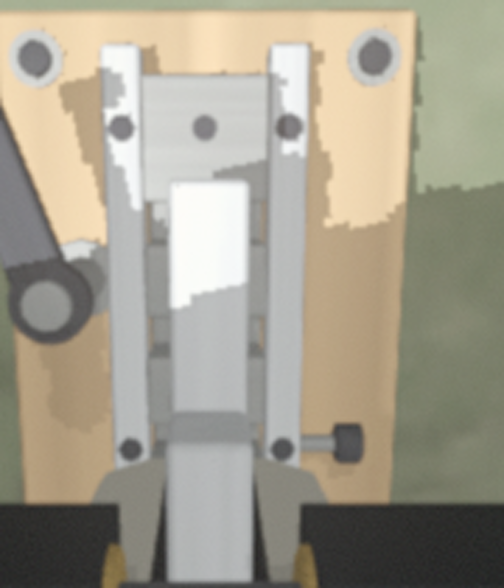

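The crop shows the comb end at row 181 over the bar. The slots show beside it at about rows 200–245 and 315–350. I'll compare comb and slots in this one picture.

Run:
```python
from jig import *
c=dict(np.load("w4.npz"));im=cv2.imread("pics/w4.png")
g=cv2.cvtColor(im,cv2.COLOR_BGR2GRAY).astype(float)
t=np.array([502.04,-63.16,93.18])
f=lambda x,y,z:J(cast(c,250+(x+.5)/2.8-.5,60+(y+.5)/2.8-.5,z))-J(t)
for x0,x1 in((153,166),(250,263)):
    P=g[:,x0:x1].mean(1);d=np.gradient(cv2.GaussianBlur(P[:,None],(1,9),0).ravel())
    k=[i for i in range(150,430) if abs(d[i])>.8 and abs(d[i])==max(abs(d[i-6:i+7]))]
    print([(i,d[i].round(1),f((x0+x1)/2,i,44).round(1)[1]) for i in k])
P=g[:,180:240].mean(1);d=np.gradient(P);i=150+np.argmax(d[150:215]);print("comb end",i,f(210,i,t[2]-12.2))
P=g[210:300].mean(0);d=np.gradient(P);print([(x,d[x].round(1)) for x in range(90,320) if abs(d[x])>4 and abs(d[x])==max(abs(d[x-4:x+5]))])
for x in(168,249,211):print(x,f(x,250,81))
for x in(142,268):print(x,f(x,150,44))
```

```text
[(198, np.float64(-4.1), np.float64(63.9)), (219, np.float64(-6.7), np.float64(58.9)), (238, np.float64(-3.7), np.float64(54.4)), (246, np.float64(4.4), np.float64(52.5)), (314, np.float64(-2.0), np.float64(35.7)), (342, np.float64(-3.6), np.float64(28.6)), (358, np.float64(4.6), np.float64(24.5)), (421, np.float64(-1.6), np.float64(7.9))]
[(161, np.float64(-7.3), np.float64(72.4)), (198, np.float64(-1.9), np.float64(63.8)), (245, np.float64(4.0), np.float64(52.7)), (314, np.float64(-2.2), np.float64(35.7)), (342, np.float64(-3.1), np.float64(28.6)), (358, np.float64(4.2), np.float64(24.5)), (421, np.float64(-1.4), np.float64(7.9))]
comb end 182 [ 0.40878266 67.49712262]
[(110, np.float64(5.0)), (143, np.float64(-7.7)), (169, np.float64(14.5)), (248, np.float64(-12.6)), (269, np.float64(8.8))]
168 [-7.95560551 54.45160659]
249 [ 8.11057336 54.40809036]
211 [ 0.5737849  54.42850421]
142 [-15.69735801  74.96471022]
268 [14.17132417 74.87999466]
```

Call:
step_arm([
  [0.044, -0.016, 0, 0, 0, 0, 1],
  [0, 0, 0, 0, 0, 0, 1],
  [0, 0, 0.02, 0, 0, 0, 1],
  [0, 0, 0.02, 0, 0, 0, 1],
  [0, 0, 0, 0, 0, 0, 1],
])

```text
time_s: 9.1
tool_pos: [501.7, -60.8, 91.0]
tcp_rot: [0.777, 0.63, -0.0, -0.0]
ft_force: [0.2, -0.7, -1.9]
finger_gap: 16.0
grip_force: 25.0
```

Call:
step_arm([
  [0, 0, 0.02, 0, 0, 0, 1],
  [0, 0, 0.02, 0, 0, 0, 1],
  [0, 0, 0, 0, 0, 0, 1],
])

```text
time_s: 9.48
tool_pos: [501.7, -60.8, 89.1]
tcp_rot: [0.777, 0.63, -0.0, -0.0]
ft_force: [0.9, 1.0, -1.6]
finger_gap: 16.2
grip_force: 25.0
```

Call:
step_arm([
  [0, 0, 0.02, 0, 0, 0, 1],
  [0, 0, 0.02, 0, 0, 0, 1],
  [0, 0, 0, 0, 0, 0, 1],
])

```text
time_s: 9.85
tool_pos: [501.7, -60.8, 87.1]
tcp_rot: [0.777, 0.63, -0.0, -0.0]
ft_force: [0.3, -0.6, -1.6]
finger_gap: 15.8
grip_force: 25.0
```

Call:
step_arm([
  [0, 0, 0.02, 0, 0, 0, 1],
  [0, 0, 0, 0, 0, 0, 1],
])

```text
time_s: 10.1
tool_pos: [501.7, -60.8, 86.1]
tcp_rot: [0.777, 0.63, -0.0, -0.0]
ft_force: [0.5, -0.0, -2.7]
finger_gap: 15.6
grip_force: 25.0
```

Teeth have entered with no load, so I'll continue down.

Call:
step_arm([
  [0, 0, 0.03, 0, 0, 0, 1],
  [0, 0, 0.03, 0, 0, 0, 1],
  [0, 0, 0.03, 0, 0, 0, 1],
  [0, 0, 0, 0, 0, 0, 1],
])

```text
time_s: 10.6
tool_pos: [501.6, -60.8, 81.5]
tcp_rot: [0.777, 0.63, -0.0, -0.0]
ft_force: [-0.2, -0.1, -1.3]
finger_gap: 15.9
grip_force: 25.0
```

Call:
step_arm([
  [0, 0, 0.03, 0, 0, 0, 1],
  [0, 0, 0.03, 0, 0, 0, 1],
  [0, 0, 0.03, 0, 0, 0, 1],
  [0, 0, 0, 0, 0, 0, 1],
])

```text
time_s: 11.1
tool_pos: [501.6, -60.8, 77.0]
tcp_rot: [0.777, 0.63, -0.0, -0.0]
ft_force: [0.5, -0.1, -1.4]
finger_gap: 15.6
grip_force: 25.0
```

Call:
step_arm([
  [0, 0, 0.02, 0, 0, 0, 1],
  [0, 0, 0.02, 0, 0, 0, 1],
  [0, 0, 0.02, 0, 0, 0, 1],
  [0, 0, 0, 0, 0, 0, 1],
])

```text
time_s: 11.6
tool_pos: [501.7, -60.8, 74.1]
tcp_rot: [0.777, 0.63, -0.0, -0.0]
ft_force: [0.3, -0.4, -2.7]
finger_gap: 15.8
grip_force: 25.0
```

Call:
step_arm([
  [0, 0, 0.01, 0, 0, 0, 1],
  [0, 0, 0.01, 0, 0, 0, 1],
  [0, 0, 0, 0, 0, 0, 1],
])

```text
time_s: 11.98
tool_pos: [501.7, -60.8, 73.2]
tcp_rot: [0.777, 0.63, 0.0, -0.0]
ft_force: [0.4, 0.7, -1.7]
finger_gap: 15.4
grip_force: 25.0
```

Call:
step_arm([
  [0, 0, 0.01, 0, 0, 0, 1],
  [0, 0, 0.01, 0, 0, 0, 1],
  [0, 0, 0, 0, 0, 0, 1],
])

```text
time_s: 12.35
tool_pos: [501.8, -60.8, 72.2]
tcp_rot: [0.777, 0.63, 0.0, 0.0]
ft_force: [0.4, 0.5, -2.0]
finger_gap: 15.9
grip_force: 25.0
```

Call:
step_arm([
  [0, 0, 0.01, 0, 0, 0, 1],
  [0, 0, 0, 0, 0, 0, 1],
])

```text
time_s: 12.6
tool_pos: [501.8, -60.8, 72.2]
tcp_rot: [0.777, 0.63, 0.0, 0.0]
ft_force: [-1.6, 0.0, 5.0]
finger_gap: 15.4
grip_force: 25.0
```

Call:
step_arm([
  [0, 0, 0.01, 0, 0, 0, 1],
  [0, 0, 0, 0, 0, 0, 1],
])

```text
time_s: 12.85
tool_pos: [501.8, -60.8, 72.2]
tcp_rot: [0.777, 0.63, 0.0, 0.0]
ft_force: [-3.0, -0.7, 8.0]
finger_gap: 15.8
grip_force: 25.0
```

The comb is seated: z has stopped at 72.2, which is home, and force is rising. I'll hold, relax the push, then open.

Call:
step_arm([
  [0, 0, 0, 0, 0, 0, 1],
  [0, 0, -0.01, 0, 0, 0, 1],
  [0, 0, 0, 0, 0, 0, 1],
])

```text
time_s: 13.22
tool_pos: [501.8, -60.8, 72.1]
tcp_rot: [0.777, 0.63, 0.0, 0.0]
ft_force: [-1.8, -0.0, 7.0]
finger_gap: 15.9
grip_force: 25.0
```

Call:
step_arm([
  [0, 0, 0, 0, 0, 0, 0.5],
  [0, 0, 0, 0, 0, 0, 0.5],
  [0, 0, 0, 0, 0, 0, 0.5],
  [0, 0, 0, 0, 0, 0, 0.5],
  [0, 0, -0.2, 0, 0, 0, 0.5],
])

```text
time_s: 13.85
tool_pos: [501.2, -60.7, 81.4]
tcp_rot: [0.777, 0.63, -0.001, -0.001]
ft_force: [0.3, 0.0, 0.5]
finger_gap: 46.2
grip_force: 0.0
```

Call:
step_arm([
  [0, 0, -0.5, 0, 0, 0, 0.5],
  [0, 0, -0.8, 0, 0, 0, 0.5],
  [0, 0, 0, 0, 0, 0, 1],
  [0, 0, 0, 0, 0, 0, 1],
])

```text
time_s: 14.35
tool_pos: [501.3, -61.0, 146.7]
tcp_rot: [0.777, 0.63, -0.0, -0.0]
ft_force: [0.5, -0.4, -0.3]
finger_gap: 31.2
grip_force: 0.0
```

Run:
```python
from jig import *
s=bot.observe();print(s["tool_pos"],J(s["tool_pos"]),s["finger_gap"])
c=bot.calibration("wrist");im=bot.get_image("wrist");np.savez("w5.npz",**c)
cv2.imwrite("pics/w5.png",cv2.resize(im[40:270,220:430],None,fx=2.5,fy=2.5,interpolation=cv2.INTER_CUBIC))
plan(W(-80,86,145),78.2,3,1)
```

```text
[501.32509528 -60.95533115 146.65622319] [-0.42252083  7.79373685] 31.195542472508695
[0.52, -0.53, 0.008, -0.005, 0.001, -0.009, 1]
[0.521, -0.529, 0.008, -0.005, 0.001, -0.009, 1]
[0.521, -0.529, 0.008, -0.005, 0.001, -0.009, 1]
```

View pics/w5.png

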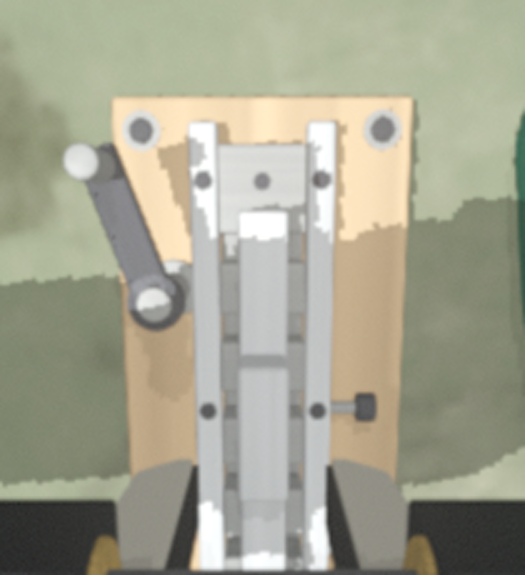

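The comb sits home in the bar, with the back level over the blocks. The knob top is at crop (80,160), still at its starting angle of about -0.29 rad. I'll move to its -x side with closed fingers.

Call:
step_arm([
  [0.52, -0.53, 0, 0, 0, 0, 1],
  [0.52, -0.53, 0, 0, 0, 0, 1],
  [0.52, -0.53, 0, 0, 0, 0, 1],
  [0, 0, 0.5, 0, 0, 0, 1],
  [0, 0, 0.54, 0, 0, 0, 1],
])

```text
time_s: 15.02
tool_pos: [439.5, 32.4, 93.6]
tcp_rot: [0.776, 0.63, -0.0, -0.0]
ft_force: [0.3, -0.4, -0.2]
finger_gap: 0.3
grip_force: 0.0
```

Call:
step_arm([
  [0, 0, 0, 0, 0, 0, 1],
  [0, 0, 0, 0, 0, 0, 1],
])

```text
time_s: 15.28
tool_pos: [440.1, 32.0, 94.7]
tcp_rot: [0.777, 0.63, -0.0, -0.0]
ft_force: [-1.0, 1.4, 0.3]
finger_gap: 0.4
grip_force: 0.0
```

Run:
```python
from jig import *
s=bot.observe();print(s["tool_pos"],J(s["tool_pos"]),s["finger_gap"])
```

```text
[440.11273562  32.02502655  94.72770977] [-79.35541954  86.29149093] 0.4421750301374409
```

Call:
step_arm([
  [0, 0.2, 0, 0, 0, 0, 1],
  [0, 0.2, 0, 0, 0, 0, 1],
  [0, 0.2, 0, 0, 0, 0, 1],
  [0, 0.2, 0, 0, 0, 0, 1],
  [0, 0.2, 0, 0, 0, 0, 1],
])

```text
time_s: 15.9
tool_pos: [488.6, 20.2, 94.4]
tcp_rot: [0.777, 0.629, -0.002, -0.0]
ft_force: [-3.1, -2.5, -0.5]
finger_gap: 0.5
grip_force: 1.5
```

Call:
step_arm([
  [0, 0.14, 0, 0, 0, 0, 1],
  [0, -0.2, 0, 0, 0, 0, 1],
  [0.4, 0, 0, 0, 0, 0, 1],
  [0, 0, 0, 0, 0, 0, 1],
])

```text
time_s: 16.4
tool_pos: [491.1, 44.3, 95.3]
tcp_rot: [0.776, 0.631, 0.002, 0.0]
ft_force: [-0.7, -0.0, -0.4]
finger_gap: 0.4
grip_force: 0.0
```

Run:
```python
from jig import *
s=bot.observe();print(J(s["tool_pos"]),s["ft_force"])
c=bot.calibration("scene");im=bot.get_image("scene");
cv2.imwrite("pics/s5.png",cv2.resize(im[130:230,250:380],None,fx=5,fy=5,interpolation=cv2.INTER_CUBIC))
```

```text
[-31.90874576 108.70446969] [-0.73674102 -0.04568521 -0.38950527]
```

View pics/s5.png

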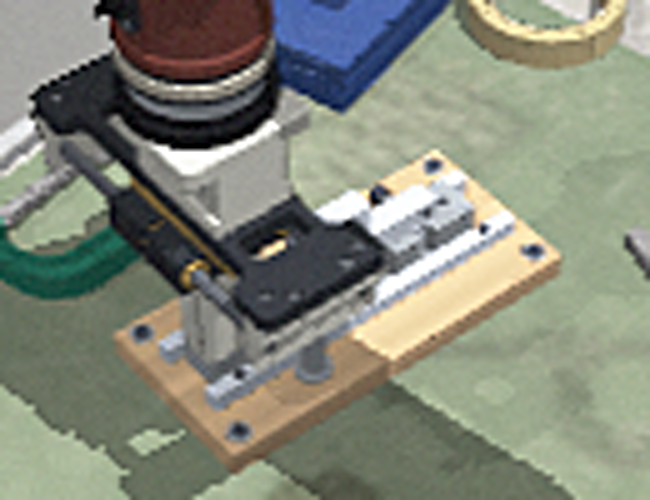

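The gripper hides the knob in this view, and the comb end is still home in the bar. Next I'll go round behind the knob and push toward -y.

Call:
step_arm([
  [0, 0.36, 0, 0, 0, 0, 1],
  [0, 0.36, 0, 0, 0, 0, 1],
  [-0.2, 0, 0, 0, 0, 0, 1],
  [-0.16, 0, 0, 0, 0, 0, 1],
  [-0.16, 0, 0, 0, 0, 0, 1],
])

```text
time_s: 17.08
tool_pos: [521.5, 10.0, 95.5]
tcp_rot: [0.777, 0.63, 0.003, 0.001]
ft_force: [5.6, 4.1, -1.0]
finger_gap: 0.5
grip_force: 3.7
```

Call:
step_arm([
  [-0.16, 0, 0, 0, 0, 0, 1],
  [-0.16, 0, 0, 0, 0, 0, 1],
  [0, 0, 0, 0, 0, 0, 1],
])

```text
time_s: 17.45
tool_pos: [514.9, -8.6, 94.4]
tcp_rot: [0.777, 0.629, -0.002, -0.0]
ft_force: [0.8, -0.3, 0.1]
finger_gap: 0.5
grip_force: 0.0
```

Run:
```python
from jig import *
s=bot.observe();print(s["tool_pos"],J(s["tool_pos"]),s["ft_force"])
```

```text
[514.92725695  -8.57511052  94.40344811] [ 2.18064334 61.848615  ] [ 0.80738027 -0.28817655  0.10626737]
```

Call:
step_arm([
  [-0.06, 0, 0, 0, 0, 0, 1],
  [-0.04, 0, 0, 0, 0, 0, 1],
  [0, 0, 0, 0, 0, 0, 1],
  [0, 0, 0, 0, 0, 0, 1],
])

```text
time_s: 17.95
tool_pos: [514.7, -10.4, 94.3]
tcp_rot: [0.776, 0.63, -0.001, -0.001]
ft_force: [-1.5, 4.0, -1.2]
finger_gap: 0.2
grip_force: 2.0
```

Run:
```python
from jig import *
s=bot.observe();print(s["tool_pos"],J(s["tool_pos"]),s["ft_force"])
```

```text
[514.65188554 -10.42883217  94.33888438] [ 2.29017001 59.97775497] [-1.45985821  3.95905066 -1.20273907]
```

Call:
step_arm([
  [-0.04, 0, 0, 0, 0, 0, 1],
  [0, 0, 0, 0, 0, 0, 1],
])

```text
time_s: 18.2
tool_pos: [514.6, -10.7, 94.4]
tcp_rot: [0.776, 0.631, 0.001, -0.002]
ft_force: [-1.1, 7.6, -2.1]
finger_gap: 0.5
grip_force: 3.4
```

Call:
step_arm([
  [0.5, 0, 0, 0, 0, 0, 1],
  [0, 0, -1, 0, 0, 0, 1],
  [0, 0, -0.4, 0, 0, 0, 1],
  [0, 0, 0, 0, 0, 0, 1],
  [0, 0, 0, 0, 0, 0, 1],
])

```text
time_s: 18.82
tool_pos: [520.0, 9.7, 163.8]
tcp_rot: [0.777, 0.629, -0.001, 0.0]
ft_force: [0.1, -0.5, 0.3]
finger_gap: 0.5
grip_force: 0.0
```

Run:
```python
from jig import *
s=bot.observe();print(s["tool_pos"],J(s["tool_pos"]),s["ft_force"])
c=bot.calibration("wrist");im=bot.get_image("wrist")
cv2.imwrite("pics/w6.png",im)
for n,X in(("knob1.57",W(10,46,92)),("knob1.35",W(8.9,55.6,92)),("piv",W(-34,46,68))):print(n,proj(c,X))
```

```text
[520.04706452   9.74212944 163.84096082] [ 3.44645275 80.82574429] [ 0.0863799  -0.45307816  0.25006836]
knob1.57 [332.46525662 251.01992602]
knob1.35 [331.17347909 240.32105048]
piv [283.86087055 239.90545243]
```

View pics/w6.png

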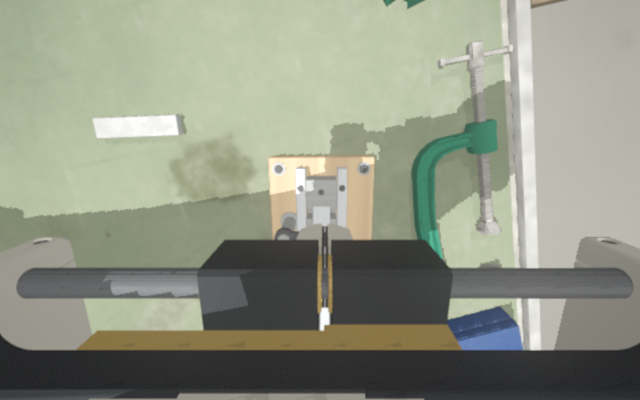

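The knob is behind the fingers here. The push ended on the stop, since force rose with no travel. I'll back off over the bar to check the arm angle numerically.

Call:
step_arm([
  [-0.6, 0, 0, 0, 0, 0, 0.5],
  [-0.6, 0, 0, 0, 0, 0, 0.5],
  [-0.6, 0, 0, 0, 0, 0, 0.5],
  [0, 0, 0, 0, 0, 0, 0.5],
  [0, 0, 0, 0, 0, 0, 0.5],
])

```text
time_s: 19.5
tool_pos: [501.8, -76.2, 164.1]
tcp_rot: [0.777, 0.63, 0.0, -0.001]
ft_force: [0.9, 0.3, 0.3]
finger_gap: 44.6
grip_force: 0.0
```

Run:
```python
from jig import *
s=bot.observe();print(J(s["tool_pos"]),s["tool_pos"][2],s["ft_force"])
c=bot.calibration("wrist");im=bot.get_image("wrist");g=cv2.cvtColor(im,cv2.COLOR_BGR2GRAY);cv2.imwrite("pics/w7.png",im)
for x in(-22,-16,-10,-4,2,6):
    r=[]
    for y in range(30,76,2):
        u,v=proj(c,W(x,y,68)).round().astype(int);r.append(int(g[v,u]))
    print(x,r)
```

```text
[ 3.12024794 -7.07468371] 164.0764991695784 [0.92985763 0.27040814 0.25939045]
-22 [160, 163, 169, 171, 171, 166, 109, 136, 136, 133, 134, 126, 149, 157, 198, 216, 225, 225, 231, 229, 232, 234, 238]
-16 [180, 180, 185, 194, 194, 174, 99, 100, 98, 106, 127, 125, 182, 196, 195, 195, 242, 252, 252, 252, 252, 252, 252]
-10 [145, 143, 118, 146, 153, 125, 100, 101, 101, 99, 101, 109, 155, 176, 211, 166, 215, 214, 215, 178, 222, 221, 220]
-4 [156, 192, 192, 188, 182, 140, 99, 101, 101, 100, 100, 128, 212, 255, 255, 255, 255, 255, 255, 255, 255, 255, 255]
2 [154, 194, 194, 186, 180, 124, 102, 101, 104, 103, 103, 139, 197, 254, 255, 255, 255, 255, 255, 255, 255, 255, 255]
6 [146, 182, 182, 182, 179, 122, 141, 147, 144, 115, 104, 162, 211, 252, 252, 252, 252, 253, 253, 253, 253, 253, 251]
```

The arm shows as a dark band at y ≈ 40–53 mm, square across the comb, so the angle is about 1.6 rad. The robot is clear.

```bash
python3 -c "
from workcell import bot
print(bot.hand_in())"
```

```text
the job is handed in; nothing more can be done
None
```

The job is handed in: the comb is fully home in the slotted bar and the keeper arm is swung across it to its stop, at about 1.6 rad; the judge returned no verdict.

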